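# Refit the cover plate of a flask shaker and bolt it

### The job

Take the metal cover plate off the sloping stand by its black handle and fit it on the shaker deck: with the plate tilted, hook its plain edge under the steel lip of the open bay, then lower the tongue edge (do not let it fall) until the plate lies flat on its ledges. Then slide the steel rod along its V-groove, without lifting it out, over the tongue until its end touches the end stop; leave the rest of the bench undisturbed.

Things in the scene. Friction and masses are not known exactly. Their poses are not given: they have to be found in the camera images.
- plate: Loose aluminium cover plate, 0.18 to 0.35 kg: rectangle 130 mm (x) by 110 (y), 5 thick, with a tongue 30 wide sticking out 28 from the middle of its +x edge. Origin: centre of the rectangle's underside; z out of the handle side. It starts lying on the sloping stand, its x up the slope and away from the robot, its plain -x edge low, within 1 mm of the stand's 9 mm high bottom ledge.
- handle (a point): Centre of the plate's black bar handle, at (5, 0, 34) mm in the plate's frame, over the centre of mass. The bar has a 14 by 14 mm section, is 90 mm long along the plate's y, its underside 22 mm above the plate's top face, and stands on two 10 mm posts 39 mm either side of its middle.
- hook_edge (a point): Middle of the plate's plain edge, the one that goes under the lip: at (-65, 0, 2.5) mm in the plate's frame.
- tongue_end (a point): Middle of the end of the tongue, at (93, 0, 2.5) mm in the plate's frame.
- stand: Fixed steel stand, 156 by 132 mm, whose sloping face rises at 35 degrees from horizontal along the stand's +x (away from the robot). Origin: centre of the foot on the table; the face passes 62 mm above it and the plate's origin starts there, up to 8 mm to either side.
- deck: Fixed grey shaker deck. Origin: under the bay's middle, on the table; x roughly away from the robot. In its frame (mm): base x -84..99, y -125..75, top z 14. Open bay x -66.5..66.5, y -57.5..57.5, side ledges with tops at z 24, side walls up to z 31. Two fixed flask clamps, 50 wide, stand on it at x -42 and x 22, y -95, tops at z 70.
- bay (a point): Where the plate's origin belongs: middle of the bay at ledge height, (0, 0, 24) mm in the deck's frame. Play 1.5 mm in x and 2.5 mm in y either way.
- lip (a point): Middle of the free edge of the steel lip, on its underside: (-54.5, 0, 38) mm in the deck's frame. The lip is 130 mm long, 5 mm thick, and overhangs the bay by 12 mm from the back wall at x -66.5; the ledges lie 14 mm below it.
- stop (a point): Point on the end stop which the rod's end must touch: (81, 40, 37.5) mm in the deck's frame, on the groove's line; the stop is a steel block y 40..50, up to z 46. The groove runs along deck y in two blocks, x 66.5..95.5, highest z 37: a long one y -120..-18, a short one y 18..40; the 36 mm gap between them receives the tongue.
- rod: Loose plain steel rod, diameter 12 mm, 80 mm long, 0.07 kg, lying in the long V-groove, the upper half of it clear of the groove's cheeks. Origin: its middle, on its axis; y along the axis, towards the stop (it may roll about y). It slides towards deck +y by a light push (about 1 N) on its rear end. In place it lies 2.5 mm above the flat tongue.
- rod_end (a point): Centre of the rod's leading end, 40 mm from its middle; it starts 62 to 78 mm short of the stop, at y -22 to -38 in the deck's frame.
- clampA: Bystander: loose steel flask clamp, 68 mm wide, 75 mm tall, origin under its middle, between deck and stand.
- clampB: Bystander: loose larger flask clamp, 90 mm wide, 100 mm tall, origin under its middle.
- flask: Bystander: conical glass flask, 84 mm wide, 120 mm tall, origin under its middle.
- bottle: Bystander: glass bottle, 70 mm wide, 140 mm tall, origin under its middle.
- tuberack: Bystander: blue tube rack, 90 by 170 by 50 mm tall, origin under its middle.
- beaker: Bystander: clear beaker, 66 mm wide, 85 mm tall, origin under its middle.
- driver: Bystander: screwdriver lying on the table, about 200 mm long.
Things that resemble listed ones, but are neither listed nor needed, are in the scene too. Of the things that look like the plate, the smaller one is meant.

How it is judged (in metres and radians):
On the way, in this order (a step that is already met when the one before it is completed fails the run):
1. the tilted plate's plain edge is hooked under the lip (x of hook_edge in the frame of deck between -0.072 and -0.058 m and y of hook_edge in the frame of deck between -0.01 and 0.01 m and z of hook_edge in the frame of deck below 0.038 m and angle between plate's own z axis and vertical above 0.12 rad), for 0.1 s.
2. the plate lies flat in the bay (x of hook_edge in the frame of deck between -0.072 and -0.058 m and y of hook_edge in the frame of deck between -0.01 and 0.01 m and z of each of hook_edge, tongue_end in the frame of deck below 0.031 m and z of tongue_end in the frame of deck above 0.022 m and angle between plate's own z axis and vertical below 0.03 rad and angle between the x axis of plate and the x axis of deck, either way round below 0.06 rad), for 0.2 s.
3. the rod's end touches the stop (distance between rod_end and stop below 0.003 m and angle between the y axis of rod and the y axis of deck, either way round below 0.05 rad), for 0.2 s.
At the end, for the whole second after the job is handed in: The plate lies flat in the bay (within 0.03 rad of level, square to the deck within 0.06 rad), its plain edge at least 3.5 mm under the lip and its tongue down in the gap; the rod lies along the groove over the tongue with its end within 3 mm of the stop point; both are at rest (all of step 2 and all of step 3 and linear speed of each of plate, rod below 0.02 m/s); the robot touches nothing.
It fails at once if a bystander is moved more than 20 mm or tipped (distance of any of clampA, clampB, flask, bottle, tuberack, beaker, driver from where it was at the start of the episode above 0.02 m or angle between any of clampA, clampB, flask, bottle, tuberack, beaker's own z axis and vertical above 0.3 rad).
It fails at once if the rod is lifted out of its groove (z of rod in the frame of deck above 0.05 m).
It fails at once if the plate is let fall (turns faster than 4 rad/s) (angular speed of plate above 4 rad/s).
It also fails if it takes over 56 s, if anything falls off the work surface, if the arm or the gripper's body presses on something with over 40 N, if the wrist force passes 120 N, or if a joint passes its speed limit or range.

### The arm

A 6-joint arm with a two-finger parallel gripper is mounted at the origin on the work surface. World frame = base frame: x ahead of the robot, y to its left, z up, the work surface at z = 0. Lengths are in mm, angles in degrees, forces in N, time in s.
With the tool pointing down it reaches from about 300 to 850 mm from the base axis. Payload 4.2 kg.
Tool frame: the origin (TCP) lies between the finger pads; the fingertips stand 22 mm ahead of it and the grasp point (between the pads) lies 3 mm ahead of it; z points along the fingers, y is the direction in which the jaws open and shut (so a half turn about z gives the same grasp; the last joint's range is limited). The gripper opens to 91 mm and grips with 3 to 60 N. Pads are 32 mm wide; open, the fingers measure 118 mm over their backs; the gripper's body (76 mm by 178 mm) begins 60 mm behind the grasp point.
Start: joints at [75.229, 18.312, 89.639, -0, 72.044, -1.146], TCP at [135.452, 558.836, 199.976] pointing down, gripper open.
Joint ranges: [-177.97, 177.97], [-48.28, 115.42], [12.27, 149.76], [-77.06, 257.06], [2.81, 150.46], [-146.56, 146.56]. Speed limits (degrees/s): [147.25, 147.25, 180, 180, 180, 180].

### API

Orientations are given as [roll, pitch, yaw] about the fixed x, y, z axes, in that order (R = Rz(yaw) Ry(pitch) Rx(roll)).
In Python, from workcell import * gives the robot as it stands.
- The arm moves only by the shell command python3 -m jog 'ROWS' [OPENING] [FORCE]. ROWS is text: rows parted by semicolons, each of 6 numbers parted by spaces: the shift along the tool's x, y, z in units of 0.5 m (1.0 is 0.5 m), then the turn, a rotation vector about the tool's x, y, z in units of pi/2 rad (1.0 is pi/2 rad). A call has 1 to 20 rows; each row is the pose to reach, as a shift and turn from the pose measured when the call began, along the tool's axes at that moment; what a row does not reach only later rows make up. A row lasts 1/12 s, in which the tool goes at most 41.7 mm and 7.16 degrees, less where a joint would pass 70% of its speed; a pose out of reach is approached as far as the arm can. A call with a number of a shift or a turn outside -1 to 1 is refused whole. A call with a gripper value outside its range is refused whole. OPENING is the opening, from -1 (shut) to 1 (fully open), set as the call begins (- or left out, the last holds). The fingers move at their own pace and stop on an object; FORCE is the grip in N (left out, the last holds). Time passes only in rows, so rows that repeat a pose let the fingers close. It gives the time, the measured TCP pose, the force and the opening at its end, in the units of the state.
- state(): the state, without advancing time (a new reading comes with each control period).
- grab_frame(name): name is "scene" or "top" or "wrist"; returns the picture (400x640x3 uint8, red, green, blue); there is no depth.
- calibration(name): a dict with "mtx" (3x3 intrinsics, pixels), "rvec" (rotation vector, rad) and "tvec" (3), from world to camera coordinates, as OpenCV has them. Camera axes: x right, y down, z forward; pixel columns grow to the right and rows downward; lengths in mm; the calibration is good to about 2 mm. The wrist camera is an equidistant fisheye: a pixel r from the principal point sees the ray r / f radians off the axis. A picture is of the moment at which its call begins: read the wrist's pose just before it. calibration takes no time and is no camera call; for the wrist camera it gives the pose at the moment of the call.
- job_done(): hands the job in, once; it reports no verdict.
Trained networks look in the newest picture that a camera, given by its name, has taken for a name from the list of things; names that differ only in an ending like _2 or _b are one class to them, and where a whole thing is asked for, a point or a joint stands for the part that bears it (a point fixed in the world has none). Each returns a list of dicts, best first, with "confidence" (0 to 1); they miss things now and then, are a little off and sometimes report something else, mostly with a low value. They report only what shows in the picture. A call takes as long as a camera call. They do not tell look-alikes from the thing itself.
- spot_in(query, camera): "rect" ([left, top, right, bottom] in pixels, round what is visible of it).
- tip_of(query, camera): "location" ([column, row] in pixels: a listed point, or the origin of a listed thing).
The state is a dict: "time_s": time; "qpos": joint angles; "qvel": joint speeds; "effort": joint torques, N m; "ee_pos": TCP position; "ee_rot": TCP orientation; "force": force on the tool from outside, world axes, zero at the start; "torque": the same for the moment, N m; "gripper_width": finger opening in mm.
Only numpy, scipy, OpenCV 4.12 (cv2) and the standard library are available. Lean on these libraries where they do the work, as an engineer would, in place of code of your own. Each camera call takes 0.05 s, during which the arm holds its last target. There are 200 camera calls.

## Working session

There is one attempt and no reset: what is moved stays moved. The work goes in short steps, Python scripts to look and compute and a shell command to move; the robot and the scene stay as the last step left them, time stands still between calls to the robot, and variables do not carry over. Pictures are saved under pics/ and viewed, about 8 in all and at most 12, crops included, and the job is handed in when it is done.

```bash
ls; mkdir -p pics; python3 - <<'E'
from workcell import *
import cv2,numpy as np
s=state();print(s['time_s'],s['ee_pos'],s['ee_rot'],s['gripper_width'])
for c in ("scene","top"):
    im=grab_frame(c);cv2.imwrite(f"pics/{c}0.png",im[:,:,::-1])
    for q in ("plate","handle","hook_edge","tongue_end","stand","deck","bay","lip","stop","rod","rod_end"):
        t=tip_of(q,c);print(c,q,[(np.round(d['location']).tolist(),round(d['confidence'],2)) for d in t[:3]])
    k=calibration(c);print(k)
E
```

```text
pics
0.0 [135.32914134 558.29039201 199.1263507 ] [-1.79898727e+02 -4.75472103e-04  1.66373922e+02] 91.15113845517506
scene plate [([263.0, 230.0], 0.97), ([153.0, 264.0], 0.71), ([203.0, 186.0], 0.6)]
scene handle [([262.0, 218.0], 0.7), ([259.0, 226.0], 0.52), ([155.0, 261.0], 0.43)]
scene hook_edge [([263.0, 220.0], 0.85), ([188.0, 205.0], 0.8), ([402.0, 216.0], 0.21)]
scene tongue_end [([216.0, 161.0], 0.82), ([257.0, 235.0], 0.76)]
scene stand [([265.0, 244.0], 0.58), ([383.0, 208.0], 0.48)]
scene deck [([381.0, 209.0], 0.89)]
scene bay [([380.0, 202.0], 0.93), ([490.0, 218.0], 0.47)]
scene lip [([377.0, 190.0], 0.89)]
scene stop [([402.0, 218.0], 0.94), ([288.0, 309.0], 0.67)]
scene rod []
scene rod_end [([384.0, 220.0], 0.41)]
{'mtx': array([[514.47285017,   0.        , 320.41601584],
       [  0.        , 514.47285017, 199.80586131],
       [  0.        ,   0.        ,   1.        ]]), 'rvec': array([ 1.98346978,  1.47029081, -0.55564409]), 'tvec': array([-123.45967542, -278.91034566, 1875.4524987 ])}
top plate [([371.0, 195.0], 0.67), ([406.0, 270.0], 0.61)]
top handle [([406.0, 271.0], 0.96), ([170.0, 223.0], 0.62)]
top hook_edge [([420.0, 246.0], 0.94), ([367.0, 214.0], 0.59)]
top tongue_end [([379.0, 171.0], 0.58), ([247.0, 180.0], 0.17)]
top stand [([369.0, 195.0], 0.57)]
top deck [([258.0, 205.0], 0.81)]
top bay [([260.0, 202.0], 0.69)]
top lip [([254.0, 219.0], 0.66), ([368.0, 196.0], 0.44)]
top stop [([244.0, 182.0], 0.78)]
top rod [([278.0, 184.0], 0.54)]
top rod_end [([263.0, 175.0], 0.45)]
{'mtx': array([[456.50697767,   0.        , 317.39170961],
       [  0.        , 456.50697767, 196.45013688],
       [  0.        ,   0.        ,   1.        ]]), 'rvec': array([ 2.16641286, -2.19267787,  0.13511645]), 'tvec': array([ -26.35118965,  506.14151964, 1542.5429407 ])}
```

```bash
python3 - <<'E'
import cv2,numpy as np
t=cv2.imread("pics/top0.png");cv2.imwrite("pics/top0c.png",cv2.resize(t[120:320,150:470],None,fx=2.5,fy=2.5,interpolation=cv2.INTER_CUBIC))
E
```

```text
(no output)
```

View pics/top0c.png

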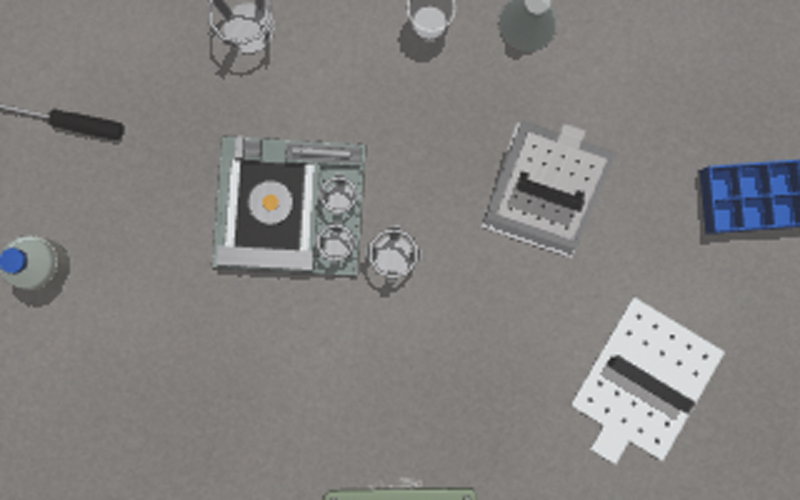

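View pics/scene0.png

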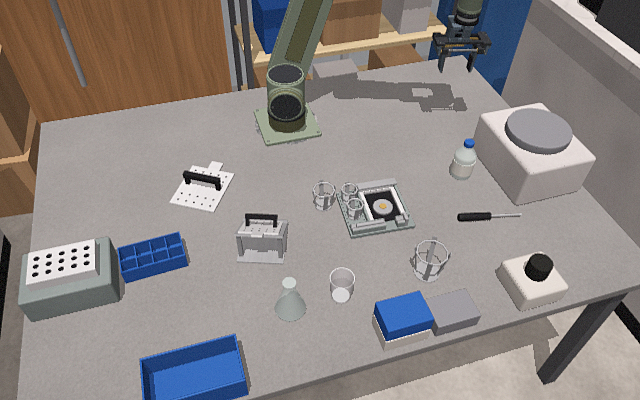

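The top crop shows the deck at about (258,203) in full-picture pixels. Two plates look alike: one on the stand at (369,194), and a bigger one flat on the table at (410,272). The one on the stand is the smaller and lies on the slope, so it is the one meant. Next I fit coarse poses from the corners.

```bash
cat > h.py <<'E'
import numpy as np,cv2
from scipy.optimize import least_squares
from scipy.spatial.transform import Rotation as R
def proj(k,P,fish=False):
    P=np.asarray(P,float).reshape(-1,3)
    if not fish: return cv2.projectPoints(P,k['rvec'],k['tvec'],k['mtx'],None)[0][:,0]
    C=R.from_rotvec(np.ravel(k['rvec'])).apply(P)+np.ravel(k['tvec'])
    r=np.hypot(C[:,0],C[:,1]);th=np.arctan2(r,C[:,2]);M=k['mtx']
    return np.c_[M[0,0]*th*C[:,0]/r+M[0,2],M[1,1]*th*C[:,1]/r+M[1,2]]
def place(p,L):  # p = x,y,yaw(deg): planar frame -> world
    return R.from_euler('z',p[2],degrees=True).apply(np.asarray(L,float))+[p[0],p[1],0]
S=R.from_euler('y',-35,degrees=True)
def plate_in_stand(L,d=0): return S.apply(np.asarray(L,float))+[0,d,62]
def fit(k,f,px,p0,fish=False):
    px=np.asarray(px,float)
    r=least_squares(lambda p:(proj(k,f(p),fish)-px).ravel(),p0,loss='soft_l1')
    e=proj(k,f(r.x),fish)-px
    return r.x,np.round(e,1)
E
python3 - <<'E'
from h import *
from workcell import *
k=calibration("top")
c=lambda a:np.array(a)/2.5+[150,120]
L=[[99,75,14],[99,-125,14],[-84,-125,14],[-84,75,14],[0,0,24]]
px=np.r_[c([[221,136],[366,145],[357,277],[212,268]]),[[260,202]]]
print(*fit(k,lambda p:place(p,L),px,[500,0,0]))
P=[[93,15,5],[93,-15,5],[65,55,5],[65,-55,5],[5,45,41],[5,-45,41],[-65,0,2.5]]
px=np.r_[c([[565,124],[586,130],[527,135],[608,158],[518,178],[583,205]]),[[367,214]]]
print(*fit(k,lambda p:place(p,plate_in_stand(P)),px,[500,-200,-15]))
w=calibration("wrist");print(w['mtx'])
Rw=R.from_rotvec(np.ravel(w['rvec']));cp=-Rw.inv().apply(np.ravel(w['tvec']));s=state()
T=R.from_euler('xyz',s['ee_rot'],degrees=True)
print('cam in tool',T.inv().apply(cp-s['ee_pos']),'axes',np.round(T.inv().as_matrix()@Rw.inv().as_matrix(),3))
E
```

```text
[483.28595989 170.75894272  -4.16026159] [[ 0.5 -0.2]
 [ 0.1 -0.2]
 [ 0.3 -0.3]
 [ 0.  -0.2]
 [-1.8  1.7]]
[ 508.04930623 -212.6027648   -17.76634615] [[-0.6 -0.1]
 [-0.1  0.2]
 [ 0.3 -0.7]
 [-0.1 -0.1]
 [ 0.7  3.3]
 [ 0.9  0.6]
 [-1.8 -3.7]]
[[309.70691629   0.         319.89266154]
 [  0.         309.70691629 199.67078303]
 [  0.           0.           1.        ]]
cam in tool [  82.71762155   -0.26593079 -184.62393336] axes [[ 0.001 -0.958 -0.286]
 [ 1.     0.002 -0.   ]
 [ 0.    -0.286  0.958]]
```

```bash
cat >> h.py <<'E'
def T2(s): return np.array(s['ee_pos']),R.from_euler('xyz',s['ee_rot'],degrees=True)
def row(s,pos,rot):  # rot: Rotation or rpy deg
    p,r=T2(s)
    if not isinstance(rot,R): rot=R.from_euler('xyz',rot,degrees=True)
    d=r.inv().apply(np.asarray(pos)-p)/500;w=(r.inv()*rot).as_rotvec()/(np.pi/2)
    n=max(np.linalg.norm(d)*500/41.7,np.linalg.norm(w)*90/7.16)
    print('ROW',' '.join(f'{v:.4f}' for v in np.r_[d,w]),'n>=%.1f'%n)
E
python3 - <<'E'
from h import *
from workcell import *
row(state(),[475,165,230],[180,0,85.8])
E
```

```text
ROW -0.8455 -0.6055 -0.0601 0.0001 -0.0000 0.8953 n>=12.5
```

```bash
R1="" ; python3 -m jog '-0.8455 -0.6055 -0.0601 0 0 0.8953;-0.8455 -0.6055 -0.0601 0 0 0.8953;-0.8455 -0.6055 -0.0601 0 0 0.8953;-0.8455 -0.6055 -0.0601 0 0 0.8953;-0.8455 -0.6055 -0.0601 0 0 0.8953;-0.8455 -0.6055 -0.0601 0 0 0.8953;-0.8455 -0.6055 -0.0601 0 0 0.8953;-0.8455 -0.6055 -0.0601 0 0 0.8953;-0.8455 -0.6055 -0.0601 0 0 0.8953;-0.8455 -0.6055 -0.0601 0 0 0.8953;-0.8455 -0.6055 -0.0601 0 0 0.8953;-0.8455 -0.6055 -0.0601 0 0 0.8953;-0.8455 -0.6055 -0.0601 0 0 0.8953;-0.8455 -0.6055 -0.0601 0 0 0.8953;-0.8455 -0.6055 -0.0601 0 0 0.8953;-0.8455 -0.6055 -0.0601 0 0 0.8953'
python3 - <<'E'
from h import *
from workcell import *
import pickle
s=state();w=calibration("wrist");im=grab_frame("wrist");print(s['ee_pos'],s['ee_rot'],s['qpos'])
pickle.dump((s,w),open('v1.pkl','wb'));cv2.imwrite("pics/w1.png",im[:,:,::-1])
L=[[99,75,14],[99,-125,14],[-84,-125,14],[-84,75,14],[-54.5,0,38],[81,40,37.5],[0,0,24]]
print(proj(w,place([483.3,170.8,-4.16],L),True).round())
for q in("bay","lip","stop","rod","rod_end"):print(q,[(np.round(d['location']).tolist(),round(d['confidence'],2)) for d in tip_of(q,"wrist")[:2]])
E
```

```text
time_s: 2.53
ee_pos: [474.4, 165.4, 229.9]
ee_rot: [-180.0, -0.0, 85.8]
force: [-0.5, -0.5, -0.2]
gripper_width: 91.1
[474.37686597 165.4272181  229.8615149 ] [-1.79951431e+02 -2.61973870e-02  8.58016897e+01] [1.78837063e+01 1.06825028e+01 9.57771970e+01 4.43440791e-02
 7.35754629e+01 2.20694540e+01]
[[404. 112.]
 [394. 252.]
 [269. 253.]
 [263. 111.]
 [284. 171.]
 [394. 140.]
 [328. 169.]]
bay [([326.0, 166.0], 0.75), ([391.0, 137.0], 0.68)]
lip [([282.0, 168.0], 0.88)]
stop [([395.0, 139.0], 0.64)]
rod [([387.0, 216.0], 0.8)]
rod_end [([392.0, 188.0], 0.56)]
```

View pics/w1.png

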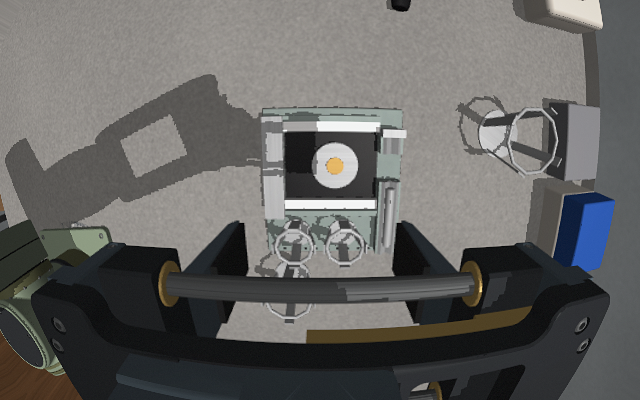

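The wrist view shows the deck at (262–404, 108–253), with the lip on its left side at (272,170) and the rod at (388,215). I enlarge it to read the corners.

```bash
python3 - <<'E'
import cv2
t=cv2.imread("pics/w1.png")[100:220,255:415];cv2.imwrite("pics/w1c.png",cv2.resize(t,None,fx=5,fy=5,interpolation=cv2.INTER_CUBIC))
E
```

```text
(no output)
```

View pics/w1c.png

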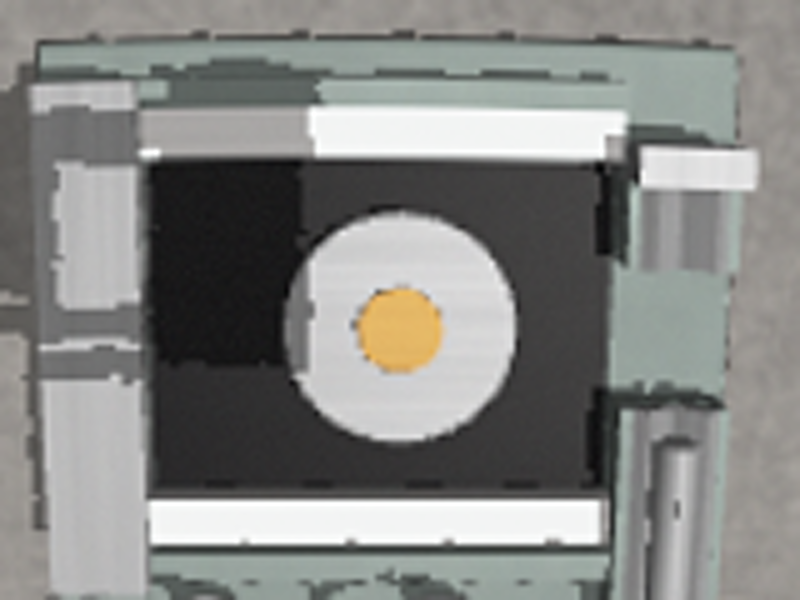

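```bash
python3 - <<'E'
from h import *
import pickle
s,w=pickle.load(open('v1.pkl','rb'))
c=lambda a:np.array(a)/5+[255-.4,100-.4]
L=[[99,75,14],[-84,75,14],[-54.5,65,43],[66.5,40,46],[95.5,40,46],[66.5,50,46],[95.5,50,46],[66.5,18,37],[95.5,18,37],[66.5,-18,37],[95.5,-18,37]]
px=c([[738,50],[40,43],[136,83],[641,188],[757,190],[641,148],[757,150],[612,268],[741,268],[618,403],[726,403]])
print(*fit(w,lambda p:place(p,L),px,[483,171,-4],True))
p,_=fit(w,lambda p:place(p,L),px,[483,171,-4],True)
for n in ([-54.5,0,43],[-66.5,57.5,31],[66.5,57.5,31],[0,57.5,24],[81,-30,37.5]): print(n,(proj(w,place(p,[n]),True)-[254.6,99.6])*5)
E
```

```text
[481.78540938 174.8984172   -4.09386766] [[ 0.2 -0.6]
 [-1.2 -0.3]
 [-0.5 -0.8]
 [-0.5 -0.4]
 [-0.5 -0.1]
 [-0.2 -0.7]
 [-0.2 -0.2]
 [ 3.3  0.5]
 [-0.   1. ]
 [ 1.   1.6]
 [ 1.4  1.8]]
[-54.5, 0, 43] [[139.02272154 344.78435524]]
[-66.5, 57.5, 31] [[ 91.96024783 109.14154847]]
[66.5, 57.5, 31] [[628.89084852 110.97141316]]
[0, 57.5, 24] [[360.79389258 105.15752439]]
[81, -30, 37.5] [[675.94604099 457.68335376]]
```

```bash
python3 -m jog '-0.12 0.008 0.06 0 0 0;-0.12 0.008 0.06 0 0 0;-0.12 0.008 0.06 0 0 0;-0.12 0.008 0.06 0 0 0'
python3 - <<'E'
from h import *
from workcell import *
import pickle
s=state();w=calibration("wrist");im=grab_frame("wrist");print(s['ee_pos'],s['ee_rot'])
pickle.dump((s,w),open('v2.pkl','wb'));cv2.imwrite("pics/w2.png",im[:,:,::-1])
L=[[99,75,14],[99,-125,14],[-84,-125,14],[-84,75,14]]
P=proj(w,place([482,173,-4.1],L),True).round();print(P)
x0,y0=(P.min(0)-10).astype(int);print(x0,y0)
c=im[max(y0,0):max(y0,0)+150,x0:x0+200,::-1];cv2.imwrite("pics/w2c.png",cv2.resize(c,None,fx=4,fy=4,interpolation=cv2.INTER_CUBIC))
E
```

```text
time_s: 3.17
ee_pos: [473.6, 105.4, 199.7]
ee_rot: [-179.9, -0.0, 85.8]
force: [0.6, 0.0, 1.0]
gripper_width: 91.2
[473.63653049 105.40291386 199.74108568] [-1.79939714e+02 -1.75417193e-02  8.58143721e+01]
[[407.  62.]
 [400. 220.]
 [259. 220.]
 [254.  61.]]
244 51
```

View pics/w2c.png

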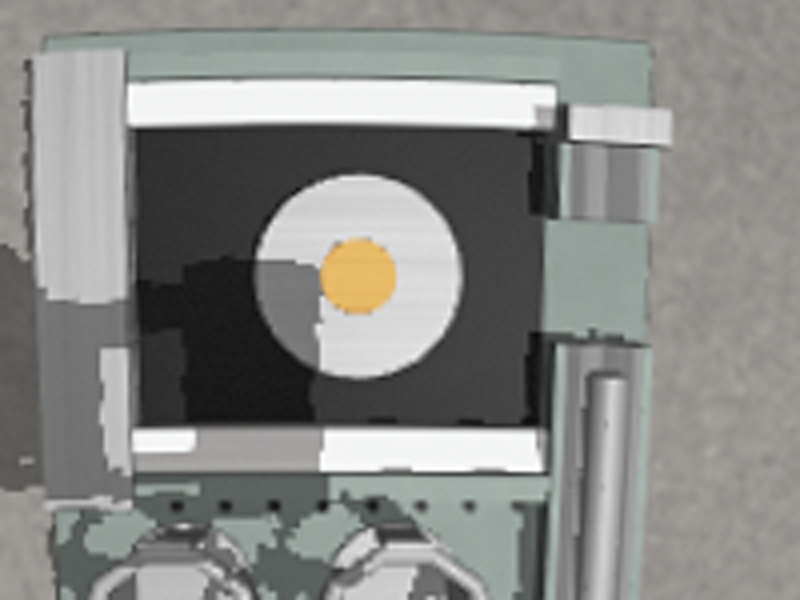

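```bash
python3 - <<'E'
from h import *
import pickle
s,w=pickle.load(open('v2.pkl','rb'))
c=lambda a:np.array(a)/4+[244-.375,51-.375]
L=[[99,75,14],[-84,75,14],[-54.5,65,43],[-54.5,-65,43],[66.5,40,46],[95.5,40,46],[66.5,50,46],[95.5,50,46],[66.5,18,37],[95.5,18,37],[66.5,-18,37],[95.5,-18,37]]
px=c([[650,43],[45,37],[125,48],[132,502],[570,144],[671,146],[567,106],[671,108],[560,218],[657,222],[555,345],[651,347]])
p,e=fit(w,lambda p:place(p,L),px,[483,171,-4],True);print(p,e.tolist())
# with free height error
f=lambda p:place(p,L)+[0,0,p[3]]
q,e=fit(w,f,px,[483,171,-4,0],True);print(q,e.tolist())
for n in ([-66.5,57.5,31],[66.5,57.5,31],[0,-57.5,31],[0,-57.5,24],[0,57.5,24],[81,-30,43.5],[-54.5,0,43]): print(n,((proj(w,place(p,[n]),True)-[244,51])*4).round())
f=lambda p_:place(p,[[81,p_[0],43.5]])
print('rod',fit(w,f,c([[607,373]]),[-30.],True))
E
```

```text
[481.68997769 174.76206016  -4.25927377] [[0.5, -0.5], [-1.3, -0.9], [-0.5, -0.3], [-0.6, 1.8], [-0.4, -1.1], [-0.3, 0.0], [0.4, -0.6], [-0.2, 0.7], [0.1, 0.2], [0.6, 0.5], [0.5, 0.1], [1.0, 0.5]]
[482.20187728 174.97487297  -4.34486822  -3.72840797] [[0.2, -0.1], [-0.2, -0.7], [0.5, -0.1], [0.2, 0.8], [-0.6, -1.0], [-0.7, 0.2], [0.2, -0.3], [-0.6, 0.9], [-0.1, 0.2], [0.1, 0.5], [0.3, -0.3], [0.5, 0.1]]
[-66.5, 57.5, 31] [[86. 79.]]
[66.5, 57.5, 31] [[556.  82.]]
[0, -57.5, 31] [[320. 474.]]
[0, -57.5, 24] [[320. 469.]]
[0, 57.5, 24] [[321.  77.]]
[81, -30, 43.5] [[608. 390.]]
[-54.5, 0, 43] [[123. 278.]]
rod (array([-24.8216901]), array([[0.9, 0. ]]))
```

```bash
cat >> h.py <<'E'
def plateR(yaw,tilt=35): return R.from_euler('z',yaw,degrees=True)*R.from_euler('y',-tilt,degrees=True)
G=R.from_matrix(np.array([[0,1,0],[1,0,0],[0,0,-1]]))   # tool axes in the plate frame
def grasp(o,Rp,up=0,dx=0,dy=0):   # TCP pose for plate origin o, rotation Rp: TCP 3 mm behind the bar's middle
    return o+Rp.apply([5+dx,dy,34+3+up]),Rp*G
E
python3 - <<'E'
from h import *
from workcell import *
Rp=plateR(-17.8);o=place([506.5,-209,-17.8],[[0,0,62]])[0]
p,r=grasp(o,Rp,130,dy=-30);print(p,r.as_euler('xyz',degrees=True))
row(state(),p,r)
E
```

```text
[ 410.02696421 -209.53421931  201.66627358] [1.45000000e+02 1.27222187e-14 7.22000000e+01]
ROW -0.6388 -0.0827 -0.0033 -0.3868 -0.0470 0.1469 n>=7.7
```

```bash
python3 -m jog '-0.6388 -0.0827 -0.0033 -0.3868 -0.0470 0.1469;-0.6388 -0.0827 -0.0033 -0.3868 -0.0470 0.1469;-0.6388 -0.0827 -0.0033 -0.3868 -0.0470 0.1469;-0.6388 -0.0827 -0.0033 -0.3868 -0.0470 0.1469;-0.6388 -0.0827 -0.0033 -0.3868 -0.0470 0.1469;-0.6388 -0.0827 -0.0033 -0.3868 -0.0470 0.1469;-0.6388 -0.0827 -0.0033 -0.3868 -0.0470 0.1469;-0.6388 -0.0827 -0.0033 -0.3868 -0.0470 0.1469;-0.6388 -0.0827 -0.0033 -0.3868 -0.0470 0.1469;-0.6388 -0.0827 -0.0033 -0.3868 -0.0470 0.1469;-0.6388 -0.0827 -0.0033 -0.3868 -0.0470 0.1469;-0.6388 -0.0827 -0.0033 -0.3868 -0.0470 0.1469'
python3 - <<'E'
from h import *
from workcell import *
import pickle
s=state();w=calibration("wrist");im=grab_frame("wrist");print(s['ee_pos'],s['ee_rot'],s['qpos'])
pickle.dump((s,w),open('v3.pkl','wb'));cv2.imwrite("pics/w3.png",im[:,:,::-1])
L=[[93,15,5],[93,-15,5],[65,55,5],[65,-55,5],[-65,55,5],[-65,-55,5],[5,45,41],[5,-45,41]]
P=proj(w,place([506.5,-209,-17.8],plate_in_stand(L)),True).round();print(P.tolist())
x0,y0=np.maximum(P.min(0)-15,0).astype(int);print(x0,y0)
c=im[y0:y0+150,x0:x0+200,::-1];cv2.imwrite("pics/w3c.png",cv2.resize(c,None,fx=4,fy=4,interpolation=cv2.INTER_CUBIC))
E
```

```text
time_s: 4.22
ee_pos: [410.4, -209.7, 202.4]
ee_rot: [145.0, -0.0, 72.1]
force: [-0.3, -0.6, -0.4]
gripper_width: 91.2
[ 410.4420652  -209.71964553  202.36368841] [ 1.44955058e+02 -3.10549451e-02  7.21287094e+01] [-36.54941812  -7.64539745 128.95119676  23.84933982  27.11955929
 -36.93231235]
[[397.0, 143.0], [396.0, 168.0], [374.0, 107.0], [371.0, 201.0], [258.0, 107.0], [261.0, 201.0], [320.0, 116.0], [320.0, 202.0]]
243 92
```

View pics/w3c.png

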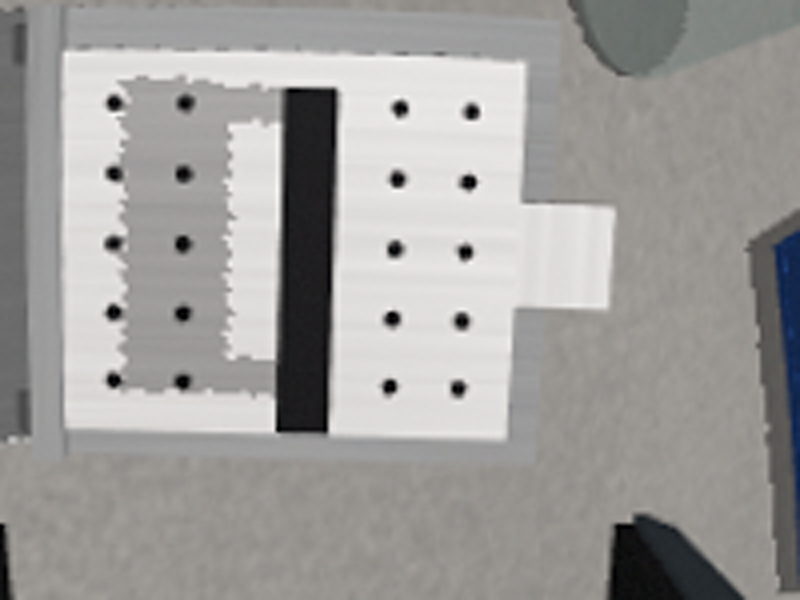

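```bash
cat > st.py <<'E'
from h import *
import pickle
def run():
    s,w=pickle.load(open('v3.pkl','rb'))
    c=lambda a:np.array(a)/4+[243-.375,92-.375]
    L=[[93,15,5],[93,-15,5],[65,55,5],[65,-55,5],[5,45,41],[5,-45,41]]
    px=c([[615,208],[609,310],[527,62],[508,439],[311.5,88],[303,432]])
    f=lambda p:plateR(p[2],p[3]).apply(L)+[p[0],p[1],p[4]]
    a,e1=fit(w,lambda p:f(np.r_[p,35,62]),px,[506,-209,-17.8],True)
    b,e2=fit(w,lambda p:f(np.r_[p,62]),px,[506,-209,-17.8,35],True)
    return a,e1,b,e2
if __name__=='__main__':
    print(*run())
    from workcell import *
    a=run()[0]
    for up in(60,0):
        p,r=grasp(np.array([a[0],a[1],62]),plateR(a[2]),up);print(p);row(state(),p,r)
E
python3 st.py
```

```text
[ 505.9127788  -206.95320459  -19.60905009] [[ 0.3 -0.3]
 [ 0.1 -0.1]
 [ 0.  -0.2]
 [-0.4  0.2]
 [ 0.1 -0.3]
 [-0.   0.8]] [ 505.90730927 -206.95217054  -19.6103128    34.98165779] [[ 0.3 -0.3]
 [ 0.1 -0.1]
 [ 0.  -0.2]
 [-0.4  0.2]
 [ 0.1 -0.3]
 [-0.   0.8]]
[ 457.360782   -189.65597435  144.32563048]
ROW 0.0652 -0.0025 0.1391 0.0001 -0.0120 0.0166 n>=1.8
[ 489.77947551 -201.2055221    95.17650782]
ROW 0.0630 -0.0026 0.2591 0.0001 -0.0120 0.0166 n>=3.2
```

```bash
python3 -m jog '0.0652 -0.0025 0.0391 0.0001 -0.0120 0.0166;0.0652 -0.0025 0.0391 0.0001 -0.0120 0.0166;0.0652 -0.0025 0.1391 0.0001 -0.0120 0.0166;0.0652 -0.0025 0.18 0.0001 -0.0120 0.0166;0.064 -0.0025 0.21 0.0001 -0.0120 0.0166;0.063 -0.0026 0.24 0.0001 -0.0120 0.0166;0.063 -0.0026 0.2591 0.0001 -0.0120 0.0166;0.063 -0.0026 0.2591 0.0001 -0.0120 0.0166;0.063 -0.0026 0.2591 0.0001 -0.0120 0.0166;0.063 -0.0026 0.2591 0.0001 -0.0120 0.0166;0.063 -0.0026 0.2591 0.0001 -0.0120 0.0166'
python3 - <<'E'
from h import *
from workcell import *
from st import run
a=run()[0];p,r=grasp(np.array([a[0],a[1],62]),plateR(a[2]));row(state(),p,r)
E
```

```text
time_s: 5.18
ee_pos: [490.0, -200.6, 96.1]
ee_rot: [144.9, 0.0, 70.5]
force: [0.3, 0.2, 0.9]
gripper_width: 91.4
ROW -0.0013 -0.0011 0.0015 0.0009 -0.0004 0.0009 n>=0.0
```

```bash
python3 -m jog '-0.001 -0.001 0.0013 0 0 0;-0.001 -0.001 0.0013 0 0 0;-0.001 -0.001 0.0013 0 0 0;-0.001 -0.001 0.0013 0 0 0;-0.001 -0.001 0.0013 0 0 0;-0.001 -0.001 0.0013 0 0 0;-0.001 -0.001 0.0013 0 0 0;-0.001 -0.001 0.0013 0 0 0;-0.001 -0.001 0.0013 0 0 0;-0.001 -0.001 0.0013 0 0 0' -1 25
```

```text
time_s: 6.02
ee_pos: [489.8, -201.1, 95.2]
ee_rot: [144.9, 0.0, 70.5]
force: [0.2, -0.3, -0.6]
gripper_width: 27.1
```

```bash
python3 -m jog '0 0 0 0 0 0;0 0 0 0 0 0;0 0 0 0 0 0;0 0 0 0 0 0'
```

```text
time_s: 6.35
ee_pos: [489.8, -201.1, 95.2]
ee_rot: [144.9, 0.0, 70.5]
force: [0.7, -0.6, -0.2]
gripper_width: 1.3
```

```bash
python3 - <<'E'
from h import *
from workcell import *
s=state();print(s['gripper_width'],s['ee_pos'])
im=grab_frame("wrist");cv2.imwrite("pics/w4.png",im[:,:,::-1])
im2=grab_frame("scene")[130:280,150:350];cv2.imwrite("pics/s4.png",np.hstack([cv2.resize(im[60:400,160:480],(400,425)),cv2.resize(im2,(400,425))])[:,:,::-1])
E
```

```text
1.287033621195514 [ 489.82771138 -201.07775204   95.2459389 ]
```

View pics/s4.png

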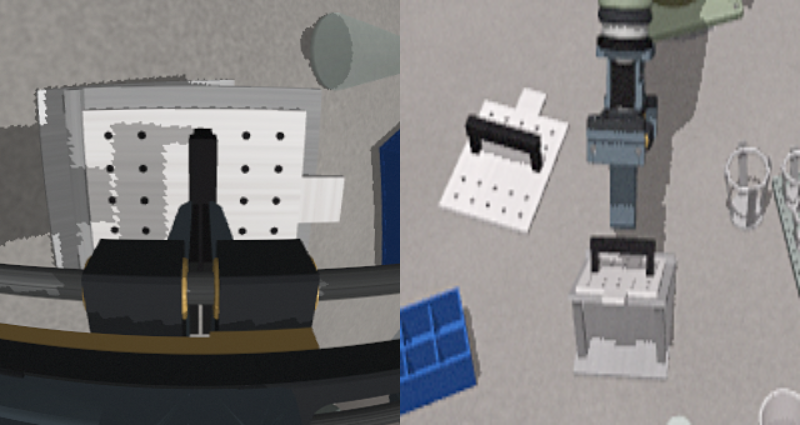

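```bash
python3 - <<'E'
from h import *
from workcell import *
s=state();p,r=T2(s);ks=calibration("scene");w=calibration("wrist")
for d in(3,22): 
    X=p+r.apply([0,0,d]);print(d,X,proj(ks,X),proj(w,X,True))
from st import run
a=run()[0];o=np.array([a[0],a[1],62]);Rp=plateR(a[2])
for n in([5,0,34],[5,45,41],[5,-45,41],[93,0,5],[-65,55,5],[65,55,5],[65,-55,5]): print(n,proj(ks,o+Rp.apply(n)),proj(w,o+Rp.apply(n),True))
E
python3 - <<'E'
import cv2,numpy as np
a=cv2.imread('pics/w4.png')[80:330,220:420]
s=cv2.imread('pics/w3.png')
cv2.imwrite('pics/w4c.png',cv2.resize(a,None,fx=2.4,fy=2.4,interpolation=cv2.INTER_CUBIC))
E
```

```text
3 [ 491.46404776 -201.64072815   92.79313801] [[260.85851914 215.60649017]] [[321.75931454 235.42110824]]
22 [ 501.7538501  -205.29535065   77.24438558] [[260.76015    222.15408514]] [[321.6330137  224.99316977]]
[5, 0, 34] [[260.80558752 215.61823165]] [[321.67825676 235.60458126]]
[5, 45, 41] [[276.8357034  213.88401482]] [[322.0861748 170.5524972]]
[5, -45, 41] [[244.86192639 212.51242834]] [[321.40234235 297.8515932 ]]
[93, 0, 5] [[256.20484256 234.09312318]] [[433.50723358 219.66872567]]
[-65, 55, 5] [[282.40311072 220.31859052]] [[225.32998991 148.16024975]]
[65, 55, 5] [[277.94484904 232.15272202]] [[404.79367838 148.32090532]]
[65, -55, 5] [[237.4332823  230.39761629]] [[393.04743042 281.60468209]]
```

View pics/w4c.png

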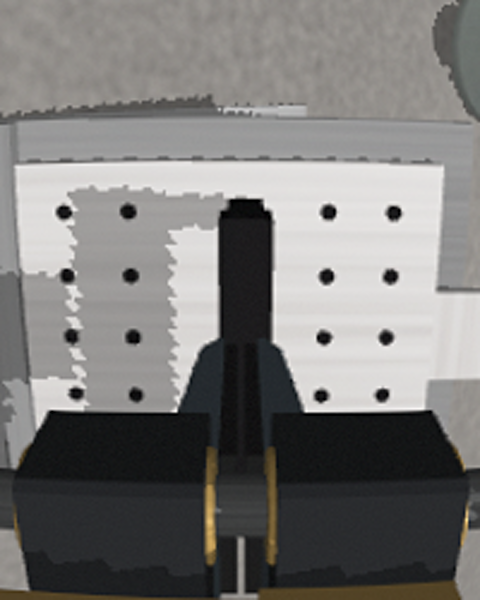

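```bash
python3 - <<'E'
from h import *
from workcell import *
s=state();p,r=T2(s);ks=calibration("scene");w=calibration("wrist")
print(s['qpos'],s['force'])
for x in(16,-16):
  for z in(22,0,-15,-60):
    X=p+r.apply([x,0,z]);print(x,z,'scenecrop',((proj(ks,X)-[150,130])*[2,2.833]+[400,0]).round(),'wristcrop',((proj(w,X,True)-[220,80])*2.4).round())
from st import run
a=run()[0];o=np.array([a[0],a[1],62]);Rp=plateR(a[2])
for n in([5,45,41],[5,-45,41],[5,45,27],[93,15,5],[93,-15,5],[65,55,5],[65,-55,5],[-65,55,5]): 
    X=o+Rp.apply(n);print(n,((proj(ks,X)-[150,130])*[2,2.833]+[400,0]).round(),((proj(w,X,True)-[220,80])*2.4).round())
E
```

```text
[-26.0079826    8.86091669 133.02455458  49.17647554   4.89761276
 -54.39122506] [-0.03703947 -0.99179332  0.83397519]
16 22 scenecrop [[633. 262.]] wristcrop [[244. 297.]]
16 0 scenecrop [[633. 240.]] wristcrop [[244. 322.]]
16 -15 scenecrop [[633. 226.]] wristcrop [[245. 342.]]
16 -60 scenecrop [[634. 181.]] wristcrop [[246. 426.]]
-16 22 scenecrop [[610. 260.]] wristcrop [[244. 396.]]
-16 0 scenecrop [[610. 239.]] wristcrop [[244. 429.]]
-16 -15 scenecrop [[611. 224.]] wristcrop [[244. 456.]]
-16 -60 scenecrop [[611. 180.]] wristcrop [[245. 560.]]
[5, 45, 41] [[654. 238.]] [[245. 217.]]
[5, -45, 41] [[590. 234.]] [[243. 523.]]
[5, 45, 27] [[653. 251.]] [[245. 207.]]
[93, 15, 5] [[624. 296.]] [[518. 291.]]
[93, -15, 5] [[601. 294.]] [[507. 377.]]
[65, 55, 5] [[656. 289.]] [[444. 164.]]
[65, -55, 5] [[575. 284.]] [[415. 484.]]
[-65, 55, 5] [[665. 256.]] [[ 13. 164.]]
```

```bash
python3 - <<'E'
from h import *
import pickle
s,w=pickle.load(open('v3.pkl','rb'));p,r=T2(s)
for z in(22,0,-15,-30):
    X=p+r.apply([[16,45.5,z],[16,59,z],[16,-45.5,z],[16,-59,z]]);print(z,proj(w,X,True).round().tolist())
E
```

```text
22 [[386.0, 204.0], [404.0, 204.0], [258.0, 204.0], [240.0, 204.0]]
0 [[392.0, 214.0], [412.0, 214.0], [251.0, 214.0], [231.0, 214.0]]
-15 [[398.0, 222.0], [419.0, 222.0], [246.0, 222.0], [225.0, 222.0]]
-30 [[404.0, 232.0], [427.0, 231.0], [240.0, 232.0], [217.0, 231.0]]
```

Both cameras agree that the real fingertips lie at tool z = −15, not +22. That is 37 mm short of the stated tool frame, and it holds with the fingers open as well as shut. The jaws therefore closed above the bar, and nothing moved. I'll allow for the 37 mm: open, advance 37 mm and close.

```bash
sed -i 's/34+3+up/34-34+up/' h.py; python3 -m jog '0 0 0 0 0 0;0 0 0 0 0 0;0 0 0 0 0 0;0 0 0 0 0 0;0 0 0 0 0 0;0 0 0 0 0 0;0 0 0 0 0 0;0 0 0 0 0 0;0 0 0.025 0 0 0;0 0 0.05 0 0 0;0 0 0.074 0 0 0;0 0 0.074 0 0 0;0 0 0.074 0 0 0;0 0 0.074 0 0 0' 0.2 25
python3 - <<'E'
from h import *
from workcell import *
from st import run
a=run()[0];p,r=grasp(np.array([a[0],a[1],62]),plateR(a[2]));row(state(),p,r)
E
```

```text
time_s: 7.62
ee_pos: [509.1, -207.1, 67.4]
ee_rot: [144.9, -0.1, 70.5]
force: [0.2, -0.1, -0.2]
gripper_width: 54.9
ROW -0.0019 -0.0013 0.0054 0.0013 -0.0018 0.0008 n>=0.1
```

```bash
python3 -m jog '-0.0015 -0.0013 0.005 0 0 0;-0.0015 -0.0013 0.005 0 0 0;-0.0015 -0.0013 0.005 0 0 0;-0.0015 -0.0013 0.005 0 0 0;-0.0015 -0.0013 0.005 0 0 0;-0.0015 -0.0013 0.005 0 0 0;-0.0015 -0.0013 0.005 0 0 0;-0.0015 -0.0013 0.005 0 0 0;-0.0015 -0.0013 0.005 0 0 0;-0.0015 -0.0013 0.005 0 0 0' -1 25
```

```text
time_s: 8.45
ee_pos: [510.7, -208.5, 66.0]
ee_rot: [144.7, -0.1, 70.5]
force: [1.5, -2.1, 4.0]
gripper_width: 13.9
```

```bash
python3 - <<'E'
from h import *
from workcell import *
from st import run
import pickle
s=state();p,r=T2(s);a=run()[0];o=np.array([a[0],a[1],62])
print('plate o in tool (G frame)',G.inv().apply(r.inv().apply(o-p)) if 0 else r.inv().apply(o-p),((r.inv()*plateR(a[2]))*G).as_rotvec(degrees=True))
pickle.dump((p,r.as_quat(),o),open('grip.pkl','wb'))
E
python3 -m jog '0 0 -0.015 0 0 0;0 0 -0.04 0 0 0;0 0 -0.08 0 0 0;0 0 -0.12 0 0 0;0 0.03 -0.163 0 0 0;0 0.06 -0.207 0 0 0;0 0.092 -0.251 0 0 0;0 0.092 -0.251 0 0 0;0 0.092 -0.251 0 0 0'
```

```text
plate o in tool (G frame) [-0.13949325 -6.4123815   0.37144923] [ 0.25373443 -0.17274932  0.05158598]
time_s: 9.2
ee_pos: [494.1, -183.4, 146.0]
ee_rot: [144.7, -1.6, 71.9]
force: [1.9, 0.6, -1.9]
gripper_width: 13.9
```

```bash
cat >> h.py <<'E'
DECK=[481.9,174.8,-4.25]; PT=np.array([0,-5.5,0.2])   # plate origin in the tool
def tgt(xb,zb,tilt,y=0,deck=None,pt=None):  # hook edge's bottom corner at deck (xb,y,zb)
    d=DECK if deck is None else deck
    Rp=plateR(d[2],tilt);c=place(d,[[xb,y,zb]])[0]
    o=c-Rp.apply([-65,0,0]);r=Rp*G
    return o-r.apply(PT if pt is None else pt),r
E
python3 - <<'E'
from h import *
from workcell import *
s=state();print(s['ee_pos'],s['qpos'])
p,_=T2(s);print('up');row(s,p+[-25,0,60],[145,0,70.4])
p,r=tgt(-45,110,25);print(p);row(s,p,r)
E
```

```text
[ 494.05145459 -183.43841222  145.99810759] [-25.24684779   3.36771278 129.02124204  23.56345403  13.78455821
 -27.89539365]
up
ROW -0.0121 0.0307 -0.1257 0.0028 -0.0246 0.0035 n>=1.6
[500.65845083 173.40600631 139.97584901]
ROW 0.6820 -0.1886 -0.0949 0.1158 0.0616 -0.1420 n>=8.6
```

```bash
python3 -m jog '-0.0121 0.0307 -0.1257 0.0028 -0.0246 0.0035;-0.0121 0.0307 -0.1257 0.0028 -0.0246 0.0035;-0.0121 0.0307 -0.1257 0.0028 -0.0246 0.0035;0.682 -0.1886 -0.0949 0.1158 0.0616 -0.142;0.682 -0.1886 -0.0949 0.1158 0.0616 -0.142;0.682 -0.1886 -0.0949 0.1158 0.0616 -0.142;0.682 -0.1886 -0.0949 0.1158 0.0616 -0.142;0.682 -0.1886 -0.0949 0.1158 0.0616 -0.142;0.682 -0.1886 -0.0949 0.1158 0.0616 -0.142;0.682 -0.1886 -0.0949 0.1158 0.0616 -0.142;0.682 -0.1886 -0.0949 0.1158 0.0616 -0.142;0.682 -0.1886 -0.0949 0.1158 0.0616 -0.142;0.682 -0.1886 -0.0949 0.1158 0.0616 -0.142;0.682 -0.1886 -0.0949 0.1158 0.0616 -0.142;0.682 -0.1886 -0.0949 0.1158 0.0616 -0.142'
python3 - <<'E'
from h import *
from workcell import *
import pickle
s=state();w=calibration("wrist");im=grab_frame("wrist")
pickle.dump((s,w),open('v5.pkl','wb'));cv2.imwrite("pics/w5.png",im[:,:,::-1])
p,r=tgt(-45,110,25);row(s,p,r)
P=[[93,15,5],[93,-15,5],[65,55,5],[-65,55,5],[5,45,41]]
p,r=T2(s);print(proj(w,p+r.apply(PT+(G).apply(P)),True).round().tolist())
print(proj(w,place(DECK,[[66.5,57.5,31],[95.5,50,46],[-54.5,65,43]]),True).round())
c=im[0:250,160:480,::-1];cv2.imwrite("pics/w5c.png",cv2.resize(c,None,fx=2.4,fy=2.4,interpolation=cv2.INTER_CUBIC))
E
```

```text
time_s: 10.45
ee_pos: [499.2, 172.7, 138.3]
ee_rot: [155.2, 0.1, 85.8]
force: [-0.6, 0.1, -2.4]
gripper_width: 13.5
ROW 0.0016 0.0040 -0.0018 -0.0023 0.0010 0.0009 n>=0.1
[[454.0, 218.0], [448.0, 258.0], [420.0, 156.0], [207.0, 156.0], [322.0, 186.0]]
[[321. 133.]
 [355. 141.]
 [194. 133.]]
```

View pics/w5c.png

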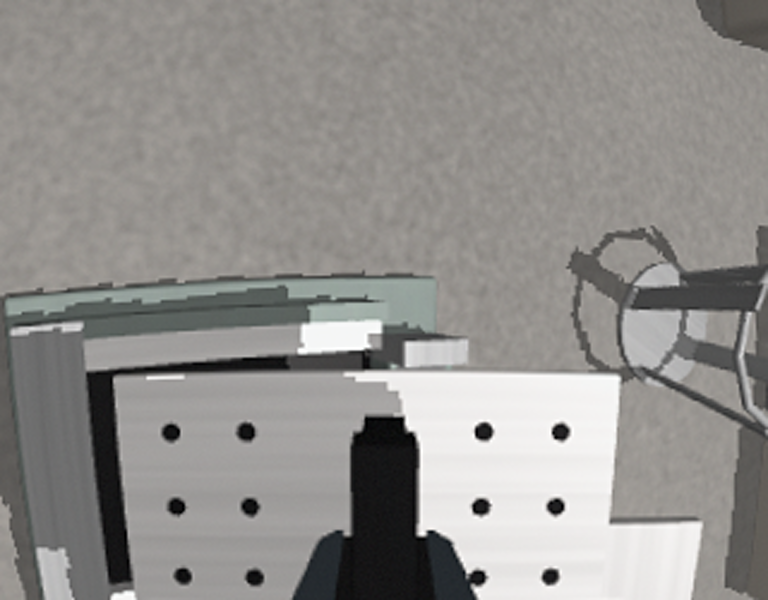

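```bash
python3 - <<'E'
from h import *
import pickle
s,w=pickle.load(open('v5.pkl','rb'));p,r=T2(s)
c=lambda a:np.array(a)/2.4+[160-.3,-.3]
P=np.array([[93,15,5],[65,55,5],[-65,55,5]],float)
f=lambda q:p+r.apply(np.r_[q[0],q[1],0.2]+R.from_euler('x',q[2],degrees=True).apply(G.apply(P)))
print('plate',*fit(w,f,c([[701,520],[621,376],[113,375]]),[0,-5.5,0],True))
L=[[66.5,57.5,31],[95.5,50,46],[66.5,50,46],[-54.5,65,43],[-84,75,14],[99,75,14]]
px=c([[382,321],[467,340],[403,341],[82,325],[6,297],[434,278]])
print('deck',*fit(w,lambda q:place(q,L),px,DECK,True))
print('deck yaw fixed',*fit(w,lambda q:place([q[0],q[1],-4.25],L),px,DECK[:2],True))
E
```

```text
plate [ 0.11242645 -6.05003992  1.43386939] [[ 0.5  0.1]
 [ 0.3 -0.7]
 [-0.8  0.7]]
deck [481.7014701  174.21497305  -4.05938197] [[ 2.  -0. ]
 [ 0.   0.1]
 [ 0.   0.8]
 [-0.6 -1.1]
 [-1.9  0.8]
 [ 1.4 -0.4]]
deck yaw fixed [481.51879232 174.36718243] [[ 2.   0.1]
 [-0.   0.2]
 [ 0.   0.8]
 [-0.6 -1.5]
 [-1.9  0.3]
 [ 1.4 -0.2]]
```

```bash
sed -i 's/^DECK=.*/DECK=[481.7,174.4,-4.2]; PT=np.array([0,-6.0,0.2])/' h.py; python3 - <<'E'
from h import *
from workcell import *
s=state()
for a in((-46,60,21),(-46,30,20),(-46,28,20)): row(s,*tgt(*a))
E
```

```text
ROW 0.0020 -0.0406 0.0985 0.0428 0.0013 -0.0006 n>=1.3
ROW 0.0021 -0.0660 0.1554 0.0539 0.0013 -0.0006 n>=2.0
ROW 0.0021 -0.0676 0.1590 0.0539 0.0013 -0.0006 n>=2.1
```

```bash
python3 -m jog '0.002 -0.02 0.05 0.02 0.0013 0;0.002 -0.0406 0.0985 0.0428 0.0013 0;0.002 -0.05 0.12 0.048 0.0013 0;0.002 -0.058 0.138 0.0539 0.0013 0;0.002 -0.066 0.1554 0.0539 0.0013 0;0.002 -0.066 0.1554 0.0539 0.0013 0;0.002 -0.066 0.1554 0.0539 0.0013 0;0.002 -0.066 0.1554 0.0539 0.0013 0'
python3 - <<'E'
from h import *
from workcell import *
s=state()
for a in((-46,30,20),(-46,27,20),(-55,26.5,20),(-63.5,26.5,20)): row(s,*tgt(*a))
E
```

```text
time_s: 11.17
ee_pos: [502.8, 172.8, 55.4]
ee_rot: [159.9, -0.1, 85.7]
force: [-0.2, 0.3, -2.2]
gripper_width: 13.9
ROW 0.0001 -0.0017 0.0014 0.0011 -0.0005 -0.0010 n>=0.0
ROW 0.0001 -0.0037 0.0070 0.0011 -0.0005 -0.0010 n>=0.1
ROW 0.0001 -0.0210 0.0018 0.0011 -0.0005 -0.0010 n>=0.3
ROW 0.0001 -0.0369 -0.0040 0.0011 -0.0005 -0.0010 n>=0.4
```

```bash
python3 -m jog '0 -0.0037 0.007 0.0011 0 -0.001;0 -0.012 0.0045 0.0011 0 -0.001;0 -0.021 0.0018 0.0011 0 -0.001;0 -0.029 -0.001 0.0011 0 -0.001;0 -0.0369 -0.004 0.0011 0 -0.001;0 -0.0369 -0.004 0.0011 0 -0.001;0 -0.0369 -0.004 0.0011 0 -0.001;0 -0.0369 -0.004 0.0011 0 -0.001'
python3 - <<'E'
from h import *
from workcell import *
import pickle
s=state();w=calibration("wrist");im=grab_frame("wrist");print(s['force'])
pickle.dump((s,w),open('v6.pkl','wb'));cv2.imwrite("pics/w6.png",im[:,:,::-1])
p,r=T2(s);P=[[93,15,5],[93,-15,5],[65,55,5],[-53,55,5]]
print(proj(w,p+r.apply(PT+(G).apply(P)),True).round().tolist())
print(proj(w,place(DECK,[[66.5,57.5,31],[95.5,40,46],[66.5,40,46],[-54.5,65,43],[-54.5,0,43]]),True).round().tolist())
for a in((-63.5,26.5,20),(-64,26,14),(-64.5,25.5,8)): row(s,*tgt(*a))
c=im[60:310,160:480,::-1];cv2.imwrite("pics/w6c.png",cv2.resize(c,None,fx=2.4,fy=2.4,interpolation=cv2.INTER_CUBIC))
E
```

```text
time_s: 11.83
ee_pos: [484.7, 174.2, 51.0]
ee_rot: [160.0, -0.0, 85.8]
force: [0.4, 0.8, -2.0]
gripper_width: 13.9
[ 0.35290973  0.83392491 -1.99030872]
[[454.0, 218.0], [447.0, 258.0], [420.0, 156.0], [225.0, 156.0]]
[[393.0, 144.0], [434.0, 169.0], [403.0, 170.0], [224.0, 141.0], [232.0, 244.0]]
ROW -0.0000 0.0002 0.0001 -0.0001 -0.0004 0.0000 n>=0.0
ROW -0.0000 -0.0018 0.0156 0.0665 -0.0004 0.0000 n>=0.8
ROW -0.0000 -0.0054 0.0308 0.1332 -0.0004 0.0001 n>=1.7
```

View pics/w6c.png

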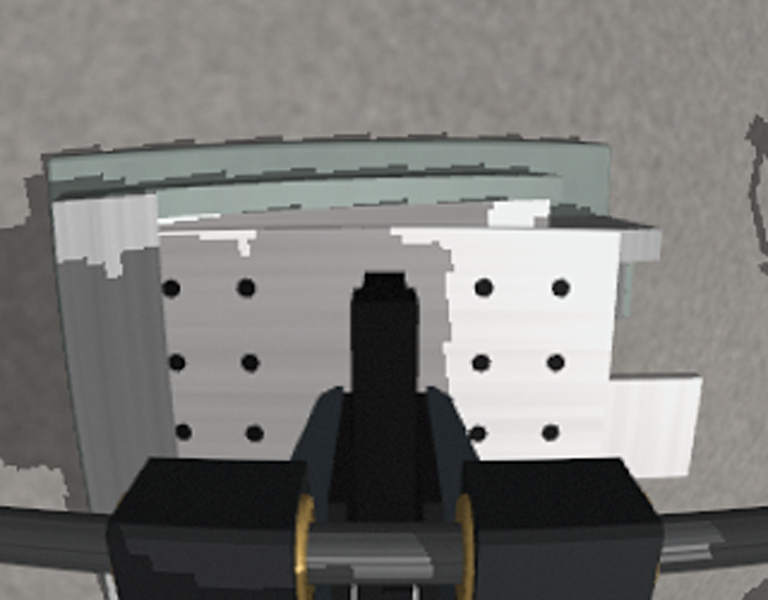

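```bash
sed -i 's/^DECK=.*/DECK=[482.2,174.7,-4.2]; PT=np.array([0,-6.0,0.2])/' h.py; python3 - <<'E'
from h import *
from workcell import *
s=state()
for a in((-64.2,26,14),(-64.5,25.5,8),(-64.8,25.2,4)): row(s,*tgt(*a))
E
python3 -m jog '0 -0.0005 0.008 0.033 0 0;0 -0.0012 0.0156 0.0665 0 0;0 -0.003 0.023 0.1 0 0;0 -0.0047 0.0308 0.1332 0 0;0 -0.0047 0.0308 0.1332 0 0;0 -0.0047 0.0308 0.1332 0 0;0 -0.0047 0.0308 0.1332 0 0;0 -0.0047 0.0308 0.1332 0 0'
python3 - <<'E'
from h import *
from workcell import *
s=state()
for a in((-64.5,25.5,8),(-64.8,25,4),(-65,24.7,1.5),(-65,24,0)): row(s,*tgt(*a))
E
```

```text
ROW 0.0007 -0.0014 0.0156 0.0665 -0.0004 0.0000 n>=0.8
ROW 0.0007 -0.0045 0.0310 0.1332 -0.0004 0.0000 n>=1.7
ROW 0.0007 -0.0077 0.0410 0.1776 -0.0004 0.0001 n>=2.2
time_s: 12.55
ee_pos: [487.1, 173.8, 35.7]
ee_rot: [172.0, -0.0, 85.8]
force: [0.5, -0.3, -2.4]
gripper_width: 13.8
ROW 0.0010 0.0016 0.0004 0.0002 -0.0002 0.0004 n>=0.0
ROW 0.0010 0.0005 0.0112 0.0446 -0.0002 0.0004 n>=0.6
ROW 0.0010 -0.0005 0.0179 0.0724 -0.0002 0.0004 n>=0.9
ROW 0.0010 -0.0012 0.0230 0.0891 -0.0002 0.0004 n>=1.1
```

```bash
python3 -m jog '0.001 0.001 0.0055 0.022 0 0;0.001 0.0005 0.0112 0.0446 0 0;0.001 0 0.0145 0.058 0 0;0.001 -0.0005 0.0179 0.0724 0 0;0.001 -0.0005 0.0179 0.0724 0 0;0.001 -0.0005 0.0179 0.0724 0 0;0.001 -0.0005 0.0179 0.0724 0 0'
python3 - <<'E'
from h import *
from workcell import *
s=state()
for a in((-65,24.7,1.5),(-65,24.3,0),(-65,23.5,0),(-65,23,0)): row(s,*tgt(*a))
E
```

```text
time_s: 13.13
ee_pos: [488.4, 174.3, 27.1]
ee_rot: [178.4, -0.0, 85.8]
force: [1.5, -1.9, 2.3]
gripper_width: 13.7
ROW -0.0001 -0.0005 0.0007 0.0009 -0.0003 0.0004 n>=0.0
ROW -0.0001 -0.0006 0.0052 0.0176 -0.0003 0.0004 n>=0.2
ROW -0.0001 -0.0006 0.0068 0.0176 -0.0003 0.0004 n>=0.2
ROW -0.0001 -0.0007 0.0078 0.0176 -0.0003 0.0004 n>=0.2
```

```bash
python3 -m jog '0 0 0.0025 0.006 0 0;0 0 0.005 0.012 0 0;0 0 0.005 0.012 0 0;0 0 0.005 0.012 0 0'
python3 - <<'E'
from h import *
from workcell import *
s=state();w=calibration("wrist");print(s['force'],s['torque'])
for a in((-65,24.3,0),(-65,23.5,0)): row(s,*tgt(*a))
im=grab_frame("wrist");cv2.imwrite("pics/w7.png",im[:,:,::-1])
p,r=T2(s);P=[[93,15,5],[93,-15,5],[65,55,5],[-53,55,5]]
print(proj(w,p+r.apply(PT+(G).apply(P)),True).round(1).tolist())
print(proj(w,place(DECK,[[93,15,29],[65,55,29],[95.5,40,46],[66.5,40,46],[95.5,18,37],[-54.5,65,43]]),True).round(1).tolist())
c=im[60:310,160:480,::-1];cv2.imwrite("pics/w7c.png",cv2.resize(c,None,fx=2.4,fy=2.4,interpolation=cv2.INTER_CUBIC))
E
```

```text
time_s: 13.47
ee_pos: [488.5, 174.3, 25.6]
ee_rot: [179.5, -0.0, 85.9]
force: [-1.9, -1.7, 9.7]
gripper_width: 14.0
[-1.89122787 -1.70103557  9.67533574] [-0.19780185  0.43276399  0.0669108 ]
ROW -0.0001 -0.0006 0.0021 0.0056 -0.0003 0.0007 n>=0.1
ROW -0.0001 -0.0006 0.0037 0.0056 -0.0003 0.0007 n>=0.1
[[453.9, 218.0], [447.4, 258.5], [419.8, 156.3], [224.8, 155.8]]
[[452.4, 217.1], [418.6, 156.0], [472.0, 187.2], [428.2, 186.6], [461.2, 216.8], [214.4, 141.9]]
```

View pics/w7c.png

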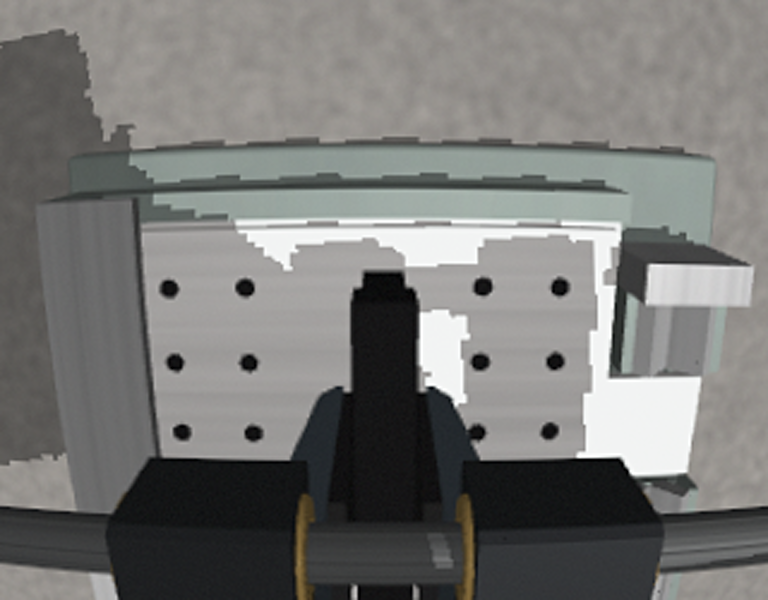

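```bash
python3 -m jog '0 0 0.0008 0.003 0 0;0 0 0.0012 0.0056 0 0;0 0 0.0012 0.0056 0 0;0 0 0.0012 0.0056 0 0'
python3 -c "
from workcell import *
print(state()['force'],state()['torque'])"
```

```text
time_s: 13.85
ee_pos: [488.1, 174.3, 25.5]
ee_rot: [-180.0, -0.0, 85.9]
force: [-1.4, -0.8, 8.2]
gripper_width: 13.9
[-1.42482862 -0.80007245  8.24426569] [-0.16147195  0.3118716   0.07499834]
```

```bash
python3 -m jog '0 0 0 0 0 0;0 0 0 0 0 0;0 0 0 0 0 0;0 0 0 0 0 0;0 0 0 0 0 0;0 0 0 0 0 0;0 0 -0.03 0 0 0;0 0 -0.08 0 0 0;0 0 -0.16 0 0 0;0 0 -0.24 0 0 0;0 0 -0.3 0 0 0;0 0 -0.3 0 0 0;0 0 -0.3 0 0 0' -0.2
python3 - <<'E'
from h import *
from workcell import *
import pickle
s=state();w=calibration("wrist");im=grab_frame("wrist");pickle.dump((s,w),open('v8.pkl','wb'));print(s['force'])
cv2.imwrite("pics/w8.png",im[:,:,::-1])
L=[[93,15,29],[93,-15,29],[65,55,29],[65,-55,29],[95.5,40,46],[81,-25,43.5],[81,-105,43.5],[5,45,65],[5,-45,65]]
P=proj(w,place(DECK,L),True).round(1);print(P.tolist())
for q in("rod","rod_end","stop","tongue_end","handle","plate"):print(q,[(np.round(d['location'],1).tolist(),round(d['confidence'],2)) for d in tip_of(q,"wrist")[:2]])
c=im[80:280,220:440,::-1];cv2.imwrite("pics/w8c.png",cv2.resize(c,None,fx=3,fy=3,interpolation=cv2.INTER_CUBIC))
# push start: closed fingertips (tool z -15) at deck (81, y, 39.7)
r=plateR(DECK[2],0)*G
for y,z in((-140,95),(-140,39.7),(-58,39.7)):
    t=place(DECK,[[81,y,z]])[0]+[0,0,-15];print(y,z,t);row(s,t,r)
E
```

```text
time_s: 14.93
ee_pos: [489.3, 174.6, 177.3]
ee_rot: [179.8, -0.1, 85.9]
force: [-0.0, 0.0, -0.9]
gripper_width: 36.4
[-0.04793518  0.01590572 -0.94100884]
[[397.7, 171.9], [396.0, 197.6], [374.6, 135.5], [370.2, 230.3], [405.1, 151.9], [387.9, 209.9], [382.4, 273.2], [319.1, 147.9], [319.0, 234.7]]
rod [([382.1, 240.6], 0.97)]
rod_end [([263.4, 185.8], 0.71), ([387.7, 209.9], 0.69)]
stop [([393.5, 149.0], 0.96)]
tongue_end [([502.1, 144.7], 0.63), ([399.0, 185.2], 0.58)]
handle [([316.7, 194.8], 0.89)]
plate [([316.7, 183.3], 0.59)]
-140 95 [552.72912506  29.14367922  80.        ]
ROW -0.2814 0.1468 0.1946 0.0023 -0.0014 0.0009 n>=4.5
-140 39.7 [552.72912506  29.14367922  24.7       ]
ROW -0.2817 0.1464 0.3052 0.0023 -0.0014 0.0009 n>=5.3
-58 39.7 [558.73465722 110.92346635  24.7       ]
ROW -0.1177 0.1467 0.3056 0.0023 -0.0014 0.0009 n>=4.3
```

View pics/w8c.png

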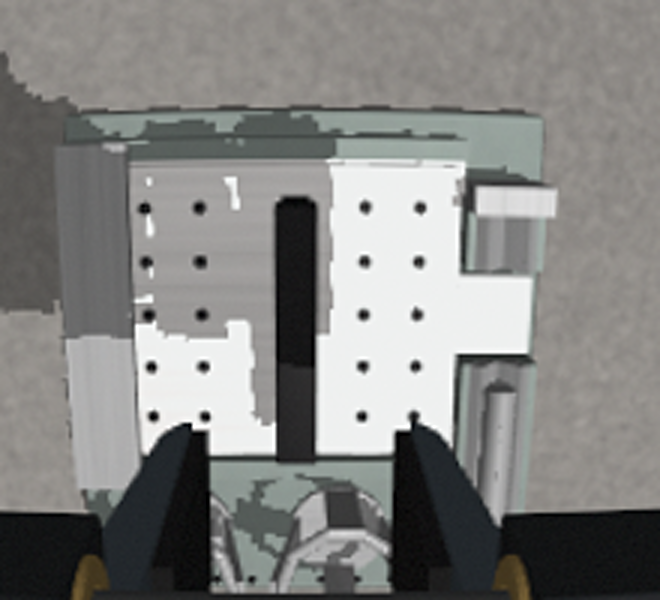

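The plate lies square in the bay, with the lip over its plain edge and the tongue in the gap at crop (497,315). The rod's end is at crop (500,388), which is deck y ≈ −25. That was my twelfth picture, so from here I rely on numbers. Next I bring the shut fingers behind the rod.

```bash
python3 - <<'E'
from h import *
from workcell import *
s=state();r=plateR(DECK[2],0)*G
for y,z in((-127,95),(-127,48)):
    t=place(DECK,[[81,y,z]])[0]+[0,0,-15+30-15+15 if 0 else 15];print(y,z,t);row(s,t,r)
E
```

```text
-127 95 [553.68122162  42.10876743 110.        ]
ROW -0.2536 0.1511 0.1282 -0.0019 0.0003 0.0008 n>=3.9
-127 48 [553.68122162  42.10876743  63.        ]
ROW -0.2536 0.1514 0.2222 -0.0019 0.0003 0.0008 n>=4.4
```

```bash
python3 -m jog '-0.2536 0.1511 0 0 0 0;-0.2536 0.1511 0 0 0 0;-0.2536 0.1511 0 0 0 0;-0.2536 0.1511 0 0 0 0;-0.2536 0.1511 0.1 0 0 0;-0.2536 0.1512 0.1882 0 0 0;-0.2536 0.1512 0.1882 0 0 0;-0.2536 0.1512 0.1882 0 0 0;-0.2536 0.1512 0.1882 0 0 0;-0.2536 0.1512 0.1882 0 0 0' -1 30
python3 - <<'E'
from h import *
from workcell import *
s=state();r=plateR(DECK[2],0)*G
for z in(50,42,37):
    row(s,place(DECK,[[81,-127,z-15]])[0],r)
E
```

```text
time_s: 16.12
ee_pos: [555.4, 42.6, 82.1]
ee_rot: [179.9, -0.0, 85.9]
force: [-0.2, 0.0, -0.2]
gripper_width: 0.2
ROW -0.0012 -0.0034 0.0941 0.0006 -0.0000 0.0012 n>=1.1
ROW -0.0012 -0.0035 0.1101 0.0006 -0.0000 0.0012 n>=1.3
ROW -0.0012 -0.0035 0.1201 0.0006 -0.0000 0.0012 n>=1.4
```

```bash
python3 -m jog '-0.0012 -0.0035 0.04 0 0 0.0012;-0.0012 -0.0035 0.08 0 0 0.0012;-0.0012 -0.0035 0.1 0 0 0.0012;-0.0012 -0.0035 0.11 0 0 0.0012;-0.0012 -0.0035 0.11 0 0 0.0012;-0.0012 -0.0035 0.11 0 0 0.0012;-0.0012 -0.0035 0.11 0 0 0.0012'
for i in 1 2 3; do echo; done; python3 -m jog '0 0 0.003 0 0 0;0 0 0.005 0 0 0;0 0 0.005 0 0 0'
```

```text
time_s: 16.7
ee_pos: [554.7, 42.2, 28.3]
ee_rot: [179.8, -0.0, 85.8]
force: [0.6, -0.2, -0.4]
gripper_width: 0.4



time_s: 16.95
ee_pos: [554.9, 42.2, 26.1]
ee_rot: [179.8, -0.0, 85.8]
force: [-0.3, -0.2, 0.1]
gripper_width: 0.6
```

```bash
python3 -m jog '0 0 0.002 0 0 0;0 0 0.003 0 0 0;0 0 0.003 0 0 0'
```

```text
time_s: 17.2
ee_pos: [554.8, 42.2, 24.5]
ee_rot: [179.8, -0.0, 85.8]
force: [0.4, -0.6, -0.4]
gripper_width: 0.1
```

```bash
python3 -m jog '0 0 0.002 0 0 0;0 0 0.004 0 0 0;0 0 0.004 0 0 0'
```

```text
time_s: 17.45
ee_pos: [554.8, 42.2, 22.2]
ee_rot: [179.8, -0.0, 85.8]
force: [0.7, -0.7, -0.2]
gripper_width: 0.3
```

```bash
python3 -m jog '0 0 0.001 0 0 0;0 0 0.003 0 0 0;0 0 0.003 0 0 0'
```

```text
time_s: 17.7
ee_pos: [555.5, 42.2, 21.2]
ee_rot: [179.7, -0.0, 85.8]
force: [0.6, -0.9, 2.4]
gripper_width: 0.5
```

```bash
python3 -m jog '0 0 -0.0045 0 0 0;0 0 -0.0045 0 0 0;0.006 0 -0.0045 0 0 0;0.012 0 -0.0045 0 0 0;0.018 0 -0.0045 0 0 0;0.026 0 -0.0045 0 0 0;0.034 0 -0.0045 0 0 0;0.042 0 -0.0045 0 0 0;0.05 0 -0.0045 0 0 0;0.05 0 -0.0045 0 0 0;0.05 0 -0.0045 0 0 0'
python3 - <<'E'
from h import *
from workcell import *
s=state();p,r=T2(s);print(s['force'])
print('tool in deck',R.from_euler('z',-DECK[2],degrees=True).apply(p-[DECK[0],DECK[1],0]))
w=calibration("wrist");grab_frame("wrist")
for q in("rod_end","stop","rod"):print(q,[(np.round(d['location'],1).tolist(),round(d['confidence'],2)) for d in tip_of(q,"wrist")[:2]])
for y in(-25,-15,-8,0,40): print(y,proj(w,place(DECK,[[81,y,37.5]]),True).round(1))
E
```

```text
time_s: 18.62
ee_pos: [557.5, 67.6, 23.5]
ee_rot: [179.7, -0.0, 85.8]
force: [0.2, 0.0, -0.4]
gripper_width: 0.2
[ 0.18378693  0.03066067 -0.39476339]
tool in deck [  82.89635922 -101.31938803   23.47458196]
rod_end [([319.8, 80.3], 0.61)]
stop [([320.8, 5.2], 0.94)]
rod [([320.6, 151.9], 0.56)]
-25 [[319.5 118.6]]
-15 [[319.6 100.5]]
-8 [[319.6  87.8]]
0 [[319.6  73.4]]
40 [[319.8   4.9]]
```

```bash
python3 -m jog '0.006 0 0 0 0 0;0.014 -0.001 0 0 0 0;0.022 -0.002 0 0 0 0;0.03 -0.003 0 0 0 0;0.038 -0.003 0 0 0 0;0.046 -0.003 0 0 0 0;0.054 -0.003 0 0 0 0;0.061 -0.003 0 0 0 0;0.067 -0.003 0 0 0 0;0.072 -0.003 0 0 0 0;0.075 -0.003 0 0 0 0;0.078 -0.003 0 0 0 0;0.08 -0.003 0 0 0 0;0.08 -0.003 0 0 0 0'
```

```text
time_s: 19.98
ee_pos: [558.8, 107.3, 23.5]
ee_rot: [179.7, -0.0, 85.8]
force: [0.4, -0.2, -0.9]
gripper_width: 0.2
```

```bash
python3 -m jog '0.002 0 0 0 0 0;0.004 0 0 0 0 0;0.006 0 0 0 0 0;0.006 0 0 0 0 0;0.006 0 0 0 0 0'
```

```text
time_s: 20.4
ee_pos: [559.1, 110.4, 23.5]
ee_rot: [179.7, -0.1, 85.8]
force: [0.2, -0.3, -0.5]
gripper_width: 0.7
```

Still no reaction force, so I creep on until the stop pushes back.

```bash
python3 -m jog '0.002 0 0 0 0 0;0.004 0 0 0 0 0;0.004 0 0 0 0 0;0.004 0 0 0 0 0'
```

```text
time_s: 20.73
ee_pos: [559.1, 111.6, 23.5]
ee_rot: [179.7, 0.0, 85.8]
force: [0.1, -4.7, 1.3]
gripper_width: 0.4
```

```bash
python3 -m jog '0.002 0 0 0 0 0;0.004 0 0 0 0 0;0.004 0 0 0 0 0;0.004 0 0 0 0 0'
```

```text
time_s: 21.07
ee_pos: [559.2, 111.9, 23.5]
ee_rot: [179.7, 0.2, 85.9]
force: [0.7, -8.7, 0.8]
gripper_width: 0.2
```

The stop pushes back firmly: −4.7 N, then −8.7 N, with almost no further travel. I back off, rise and check.

```bash
python3 -m jog '-0.01 0 0 0 0 0;-0.03 0 0 0 0 0;-0.03 0 -0.06 0 0 0;-0.03 0 -0.14 0 0 0;-0.03 -0.08 -0.22 0 0 0;-0.03 -0.14 -0.3 0 0 0;-0.03 -0.14 -0.36 0 0 0;-0.03 -0.14 -0.36 0 0 0;-0.03 -0.14 -0.36 0 0 0;-0.03 -0.14 -0.36 0 0 0'
python3 - <<'E'
from h import *
from workcell import *
s=state();w=calibration("wrist");im=grab_frame("wrist");cv2.imwrite("pics/w9.png",im[:,:,::-1]);print(s['force'])
for q in("rod","rod_end","stop","tongue_end","handle","hook_edge","lip"):print(q,[(np.round(d['location'],1).tolist(),round(d['confidence'],2)) for d in tip_of(q,"wrist")[:2]])
print(spot_in("rod","wrist")[:1])
n=["rod","stop","tongue","handle","lip","rodrear","top side -54.5,65","plate tr"]
L=[[81,0,37.5],[81,40,37.5],[93,0,26.5],[5,0,58],[-54.5,0,38],[81,-40,43.5],[-54.5,65,43],[65,55,29]]
for a,b in zip(n,proj(w,place(DECK,L),True).round(1)): print(a,b)
# brightness profile along rod line
y=np.arange(-60,48,3.);P=proj(w,place(DECK,[[81,v,43.5] for v in y]),True).round().astype(int)
print([(int(v),int(im[p[1],p[0]].mean())) for v,p in zip(y,P)])
E
```

```text
time_s: 21.9
ee_pos: [487.5, 102.6, 203.2]
ee_rot: [179.7, 0.1, 85.9]
force: [0.1, -1.1, -0.3]
gripper_width: 0.5
[ 0.08157241 -1.13071209 -0.25849122]
rod [([382.4, 119.0], 0.74), ([311.0, 118.9], 0.35)]
rod_end [([382.6, 83.7], 0.6)]
stop [([383.9, 84.0], 0.77), ([256.9, 118.2], 0.67)]
tongue_end [([391.6, 118.1], 0.87)]
handle [([314.3, 118.8], 0.57)]
hook_edge [([257.8, 118.6], 0.91)]
lip [([260.9, 118.5], 0.89), ([275.9, 245.2], 0.41)]
[{'rect': [264.9, 71.3, 391.3, 168.5], 'confidence': 0.7}]
rod [382.7 119.2]
stop [383.4  84.4]
tongue [390.7 119.2]
handle [315.5 118.5]
lip [263.  118.7]
rodrear [382.6 154.5]
top side -54.5,65 [261.7  61.4]
plate tr [368.3  71.6]
[(-60, 118), (-57, 119), (-54, 118), (-51, 117), (-48, 116), (-45, 115), (-42, 115), (-39, 191), (-36, 204), (-33, 203), (-30, 202), (-27, 201), (-24, 203), (-21, 200), (-18, 203), (-15, 207), (-12, 207), (-9, 196), (-6, 197), (-3, 195), (0, 195), (3, 197), (6, 195), (9, 191), (12, 189), (15, 185), (18, 184), (21, 186), (24, 190), (27, 186), (30, 184), (33, 178), (36, 176), (39, 174), (42, 199), (45, 197)]
```

All the checks agree: the rod spans deck y −40 to +40, and the network points for the rod, stop, tongue, handle and lip are within about 2 px of the goal. I hand the job in.

```bash
python3 -c "
from workcell import *
print(job_done(), state()['time_s'])"
```

```text
the job is handed in; nothing more can be done
the job is handed in; nothing more can be done
```

The plate is in the deck bay and the rod has been slid against the end stop. I handed the job in at about 22 s of the 56 s allowed; no verdict was reported.

**What I did:** I took the smaller plate off the stand by its handle. Its plain edge went under the lip at a 20° tilt. I then lowered the tongue edge in steps until the plate pressed on the ledges at about 10 N, and released it. The rod was pushed along its groove with shut fingertips until the stop pushed back at 5 to 9 N.

**Last checks:** After I backed off, the wrist picture put the rod, rod end, stop, tongue, handle and lip within about 2 px (roughly 2 mm) of where they belong. The brightness along the groove shows the rod from about deck y −40 to +40. The wrist force was near zero and the arm was clear of everything.

**What failed or disagreed:**
- **First grasp:** it closed on air above the bar and moved nothing. Both cameras showed the real fingertips about 37 mm short of the stated tool frame, so I corrected for that before the second grasp.
- **Deck position:** the overhead and wrist cameras differed by about 4 mm in y. I used the wrist values, and the fit bore them out.
- **Bystanders:** I did not measure them again at the end. The forces I read gave no sign of unwanted contact.
- **Last picture:** I had used all 12 viewings, so the final checks are numbers only.

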